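# Rack the transmitter modules in signal order

### The job

Move the four transmitter modules from the plywood carrier into the aluminium chassis, one to a slot, in signal order: the filter (three copper cans) in the slot beside the antenna socket, next to it the finned amplifier, then the small tin-plate modulator, and the grey power supply at the far end beside the mains inlet. Set each one down gently, without dropping it, standing upright and lengthwise on the floor of its slot.

Things in the scene. Friction and masses are not known exactly. Their poses are not given: they have to be found in the camera images.
- power_supply: Largest module: grey painted box, vent slits, black terminal strip on top. Loose, about 450 g; 100 mm long (own x), 34 thick (y), top 70 high. Centred on top a dark pull handle on two posts: bar 56 mm along x, 10 wide (y), 12 high, its middle 98 above the underside. Origin: centre of underside, z up. Starts in the carrier: like slots and pitch, floor 18 mm above the table
- modulator: Smallest module: plain tin-plate box, a small brass connector at each end of the top. Loose, about 200 g; 74 mm long (own x), 30 thick (y), top 56 high. Centred on top a dark pull handle on two posts: bar 56 mm along x, 10 wide (y), 12 high, its middle 84 above the underside. Origin: centre of underside, z up. Starts in the carrier: like slots and pitch, floor 18 mm above the table
- amplifier: Aluminium block with upright cooling fins along both sides (a comb from above). Loose, about 400 g; 90 mm long (own x), 34 thick (y), top 60 high. Centred on top a dark pull handle on two posts: bar 56 mm along x, 10 wide (y), 12 high, its middle 88 above the underside. Origin: centre of underside, z up. Starts in the carrier: like slots and pitch, floor 18 mm above the table
- filter: Three round upright copper cans (32 mm diameter) in a row on a copper foot plate. Loose, about 360 g; 98 mm long (own x), 32 thick (y), top 50 high. Centred on top a dark pull handle on two posts: bar 56 mm along x, 10 wide (y), 12 high, its middle 78 above the underside. Origin: centre of underside, z up. Starts in the carrier: like slots and pitch, floor 18 mm above the table
- slot_a: one of four like sheet-metal slots of the fixed aluminium chassis, in a row along their y, 54 mm pitch; the end slot at -y. Inside 116 mm long (own x) x 50 wide (y); thin partitions 36 mm high along both sides, 8 mm lips at both ends. Origin: centre of the slot's floor (21 mm above the table), z up
- slot_b: one of four like sheet-metal slots of the fixed aluminium chassis, in a row along their y, 54 mm pitch; next to slot_a, second from -y. Inside 116 mm long (own x) x 50 wide (y); thin partitions 36 mm high along both sides, 8 mm lips at both ends. Origin: centre of the slot's floor (21 mm above the table), z up
- slot_c: one of four like sheet-metal slots of the fixed aluminium chassis, in a row along their y, 54 mm pitch; third from -y, between slot_b and slot_d. Inside 116 mm long (own x) x 50 wide (y); thin partitions 36 mm high along both sides, 8 mm lips at both ends. Origin: centre of the slot's floor (21 mm above the table), z up
- slot_d: one of four like sheet-metal slots of the fixed aluminium chassis, in a row along their y, 54 mm pitch; the end slot at +y. Inside 116 mm long (own x) x 50 wide (y); thin partitions 36 mm high along both sides, 8 mm lips at both ends. Origin: centre of the slot's floor (21 mm above the table), z up
- antenna_block: fixed aluminium block at one end of the chassis, beside slot_a or slot_d (42 mm from that slot's centre); 100 mm (x) x 28 (y) x 40 high, with a round threaded steel antenna socket (16 mm diameter) rising 16 mm from its top. Origin: centre of underside. At the chassis's other end is a black block of that size with mains inlet and switch
There are look-alikes about, which are no part of the job. What is shaped like the amplifier but blue is not meant.

How it is judged:
By the outcome, as a careful person would: the job done as asked, in the order asked, and still so for the second after the job is handed in, with the robot touching nothing.
It also fails if it takes over 131 s, if anything falls off the work surface, if the arm or the gripper's body presses on something with over 40 N, if the wrist force passes 120 N, or if a joint passes its speed limit or range.

### The arm

A 6-joint arm with a two-finger parallel gripper is mounted at the origin on the work surface. World frame = base frame: x ahead of the robot, y to its left, z up, the work surface at z = 0. Lengths are in mm, angles in rad, forces in N, time in s.
With the tool pointing down it reaches from about 400 to 925 mm from the base axis. Payload 12.5 kg.
Tool frame: the origin (TCP) lies midway between the tips of the shut fingers; the grasp point (between the pads) lies 19 mm behind it; z points along the fingers, y is the line along which they close (so a half turn about z gives the same grasp; the last joint's range is limited). The gripper opens to 95 mm and grips with 3 to 60 N. Pads are 20 mm wide; open, the fingers measure 119 mm over their backs; the gripper's body (75 mm by 180 mm) begins 59 mm behind the grasp point.
Start: joints at [-1.309, 0.491, 1.559, -0, 1.092, -0.106], TCP at [224.751, -583.21, 214.661] pointing down, gripper open.
Joint ranges: [-3.1, 3.1], [-0.84, 2.19], [0.05, 2.79], [-1.13, 4.28], [0.06, 2.93], [-2.69, 2.69]. Speed limits (rad/s): [2.22, 2.22, 2.79, 3.14, 3.14, 3.14].

### API

Orientations are given as [roll, pitch, yaw] about the fixed x, y, z axes, in that order (R = Rz(yaw) Ry(pitch) Rx(roll)).
In Python, from cell import readout, eyes, env gives the robot as it stands.
- The arm moves only by the tool move_arm, never from a script. Its argument "plan" is a list of rows, each a list of 3 entries, a list of its own where there are three numbers: the turn, a rotation vector about the tool's x, y, z in degrees, then the shift along the tool's x, y, z in m, then the gripper command: -1 is shut, 1 is fully open, values between are in proportion. In form: [[[ax, ay, az], [x, y, z], jaw], ...]. A call has 1 to 5 rows; each row is the pose to reach, as a shift and turn from the pose commanded when the call began, along the tool's axes at that moment; what a row does not reach only later rows make up. A row lasts 1/8 s, in which the tool goes at most 62.5 mm and 10.7 degrees, less where a joint would pass 70% of its speed; a pose out of reach is approached as far as the arm can. A call with a gripper value outside its range is refused whole. The fingers move at their own pace and stop on an object; the grip force is fixed at half the most. Time passes only in rows, so rows that repeat a pose let the fingers close. It gives the time, the measured TCP pose, the force, the opening and the grip force at its end, in the units of the state.
- readout.state(): the state, without advancing time (a new reading comes with each control period).
- eyes.read_camera(name): name is "side" or "top"; returns a dict with "img" (400x640x3 uint8, red, green, blue), "K" (3x3 intrinsics, pixels), "dist" ([k1, k2, p1, p2, k3] as OpenCV has them; the pictures are not rectified), "extrinsics" (4x4, takes a point from camera to world coordinates). Camera axes: x right, y up, looking along -z (the intrinsics and any distortion apply to the point x, -y, -z); pixel columns grow to the right and rows downward; lengths in mm; the calibration is good to about 2 mm. A picture is of the moment at which its call begins. There is no depth.
- env.job_done(): hands the job in; it is judged then, once.
Trained networks look in a picture, given as the dict that the camera call returned (one of the last four; its "shot" number tells which), for a name from the list of things; names that differ only in an ending like _2 or _b are one class to them, and where a whole thing is asked for, a point or a joint stands for the part that bears it (a point fixed in the world has none). Each returns a list of dicts, best first, with "score" (0 to 1); they miss things now and then, are a little off and sometimes report something else, mostly with a low value. They report only what shows in the picture. A call takes as long as a camera call. They do not tell look-alikes from the thing itself.
- eyes.cut_out(picture, name): "mask" (400x640 bool, what is visible of it) and "uv" ([column, row] in pixels, amid what is visible of it).
The state is a dict: "t": time; "joints": joint angles; "qvel": joint speeds; "tau": joint torques, N m; "eef_pos": TCP position; "tcp_rot": TCP orientation; "ft_force": force on the tool from outside, world axes, zero at the start; "moment": the same for the moment, N m; "opening": opening from 0.0 (shut) to 1.0 (fully open); "grip_force": force on a finger pad.
Only numpy, scipy, OpenCV 4.12 (cv2) and the standard library are available. Lean on these libraries where they do the work, as an engineer would, in place of code of your own. Each camera call takes 0.05 s, during which the arm holds its last target. There are 200 camera calls.

## Working session

There is one attempt and no reset: what is moved stays moved. The work goes in short steps, Python scripts to look and compute and a tool call to move; the robot and the scene stay as the last step left them, time stands still between calls to the robot, and variables do not carry over. Pictures are saved under pics/ and viewed, at most 14 in all, crops included, and the job is handed in when it is done.

Besides the shell and the picture viewer there is one more tool, called after "Emit:" as name(argument=value, ...), one argument or row to a line, values as JSON. move_arm: Moves the arm, as the interface text tells. Its arguments: {"type":"object","properties":{"plan":{"type":"array","items":{"type":"array"}}},"required":["plan"]}

```bash
mkdir -p pics; ls
python3 - <<'E'
from cell import readout,eyes,env
import cv2
for n in("top","side"):
    p=eyes.read_camera(n)
    cv2.imwrite(f"pics/{n}0.png",p["img"][:,:,::-1])
    print(n,p["K"],p["dist"],p["extrinsics"])
    for m in("power_supply","modulator","amplifier","filter","antenna_block","slot_a"):
        print(m,[(round(d["score"],2),[round(float(x)) for x in d["uv"]],int(d["mask"].sum())) for d in eyes.cut_out(p,m)])
print(readout.state())
E
```

```text
pics
top [[418.73745088   0.         321.84043168]
 [  0.         418.73745088 196.90707808]
 [  0.           0.           1.        ]] [0.00850934 0.         0.         0.         0.        ] [[ 7.22529141e-03  9.89926400e-01 -1.41398437e-01  3.93769845e+02]
 [-9.99878967e-01  9.10037381e-03  1.26188338e-02 -2.34510848e+00]
 [ 1.37784953e-02  1.41290149e-01  9.89872339e-01  8.87472313e+02]
 [ 0.00000000e+00  0.00000000e+00  0.00000000e+00  1.00000000e+00]]
power_supply [(0.95, [398, 163], 1112)]
modulator [(0.75, [448, 168], 819), (0.51, [212, 165], 1585)]
amplifier [(0.87, [435, 250], 903), (0.8, [351, 247], 761), (0.79, [372, 154], 923), (0.67, [395, 163], 1105)]
filter [(0.88, [420, 169], 902)]
antenna_block []
slot_a [(0.96, [212, 165], 1570), (0.79, [243, 164], 1543), (0.78, [184, 167], 1576), (0.61, [267, 162], 1645)]
side [[404.83161234   0.         321.23177678]
 [  0.         404.83161234 200.82939355]
 [  0.           0.           1.        ]] [-0.0496801  0.         0.         0.         0.       ] [[-7.33627456e-01  4.05717257e-01 -5.45146093e-01 -3.25264364e+01]
 [-6.79
[... 530 characters left out ...]
, 1104), (0.76, [278, 212], 708)]
{'t': 0.7, 'joints': array([-1.30858197e+00,  4.90852713e-01,  1.55886844e+00, -1.25666520e-05,
        1.09171982e+00, -1.05609043e-01]), 'qvel': array([ 0.00060643, -0.00079815, -0.00048838, -0.0011002 , -0.00155145,
        0.00059288]), 'tau': array([-4.61634245e-04, -6.12335443e+01, -2.58401710e+01,  6.91148476e-02,
        4.44135570e-02,  3.67835196e-05]), 'eef_pos': array([ 224.76081064, -583.21591575,  214.70121712]), 'tcp_rot': array([3.14144300e+00, 2.70789054e-05, 3.67829192e-01]), 'ft_force': array([ 0.01966126,  0.28332021, -0.85773927]), 'moment': array([-0.0276538 , -0.05648333, -0.04934214]), 'grip_force': 0.0, 'opening': 1.0040140874144459}
```

Run:
```python
import cv2
a=cv2.imread("pics/top0.png")[100:310,140:480]
cv2.imwrite("pics/top0c.png",cv2.resize(a,(800,494),interpolation=cv2.INTER_CUBIC))
a=cv2.imread("pics/side0.png")[110:310,180:480]
cv2.imwrite("pics/side0c.png",cv2.resize(a,(800,533),interpolation=cv2.INTER_CUBIC))
```

```text
(no output)
```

View pics/top0c.png

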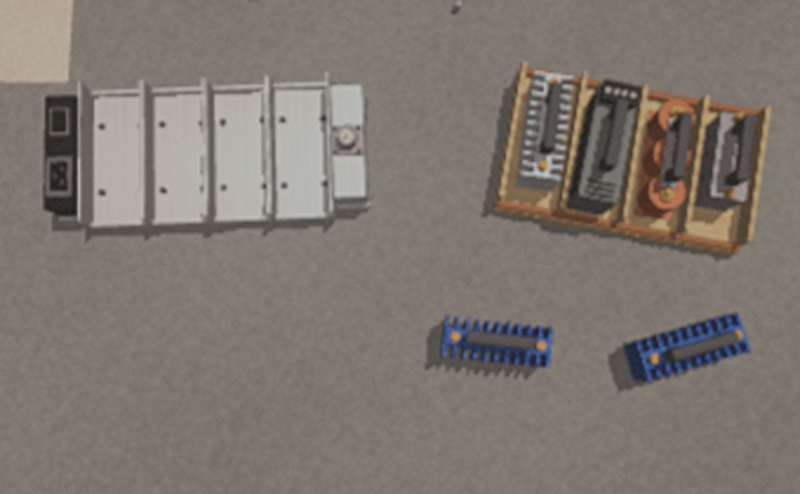

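View pics/side0c.png

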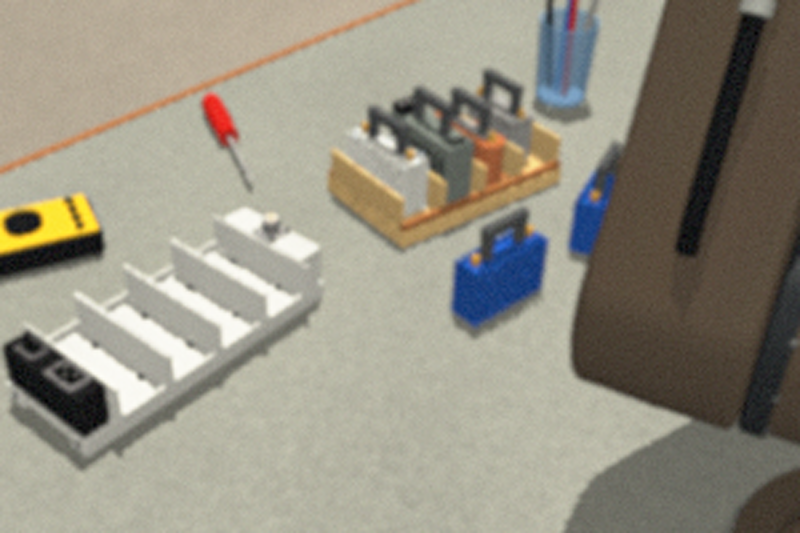

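The top view shows the chassis at left, with the mains inlet at the far left (about px 165,165) and the antenna socket at right (287,158). In the carrier, from the left, are amplifier, power supply, filter and modulator. Two blue look-alikes are below it. I'll zoom in for precise points.

Run:
```python
import cv2
i=cv2.imread("pics/top0.png")
cv2.imwrite("pics/z1.png",cv2.resize(i[120:215,345:475],(780,570),interpolation=cv2.INTER_CUBIC)) # x6
cv2.imwrite("pics/z2.png",cv2.resize(i[125:205,150:305],(775,400),interpolation=cv2.INTER_CUBIC)) # x5
```

```text
(no output)
```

View pics/z1.png

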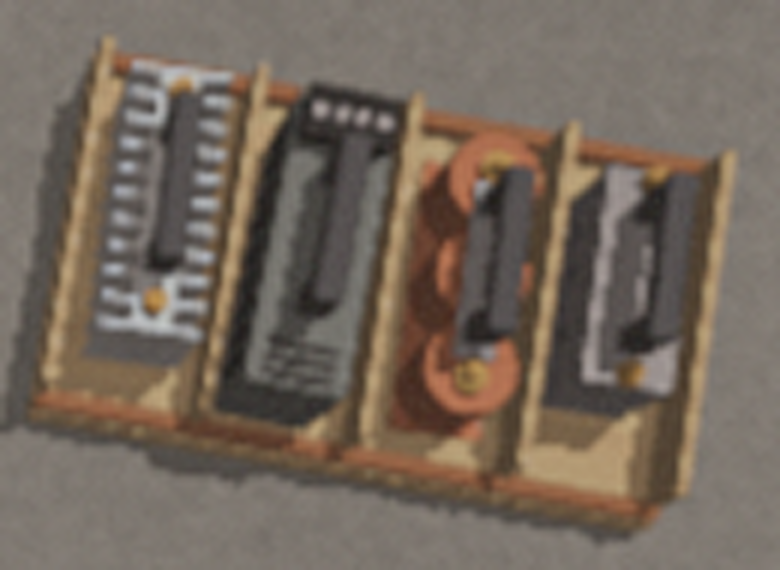

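View pics/z2.png

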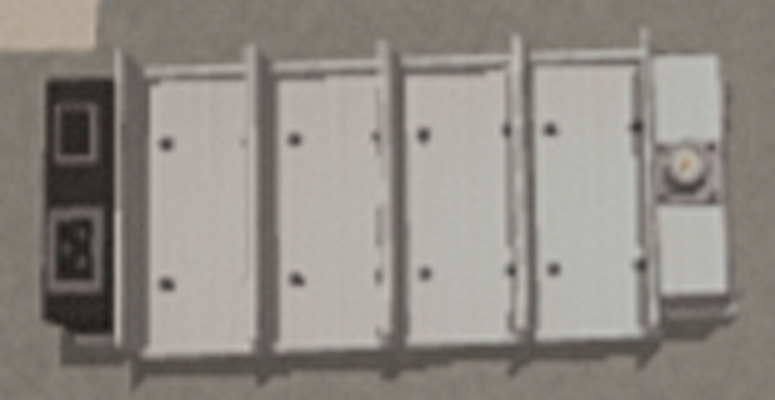

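z1 shows the four handle bars, centred near (178,176), (341,220), (509,255) and (673,261). z2 shows the slot-floor holes and the socket at (685,168). I'll convert these to world coordinates and check them against the pitch and sizes given.

```bash
cat > h.py <<'E'
import numpy as np,cv2
def ray(p,uv,z):
    n=cv2.undistortPoints(np.array([[uv]],float),p["K"],np.array(p["dist"],float))[0,0]
    E=p["extrinsics"];d=E[:3,:3]@[n[0],-n[1],-1];o=E[:3,3]
    return (o+d*(z-o[2])/d[2])[:2]
E
python3 - <<'E'
from cell import eyes,readout
from h import *
p=eyes.read_camera("top")
f1=lambda u:(u[0]/6+345-.4,u[1]/6+120-.4); f2=lambda u:(u[0]/5+150-.4,u[1]/5+125-.4)
H={"amp":((187,93),(169,262),112),"ps":((353,137),(327,303),122),"fil":((516,170),(501,340),102),"mod":((681,175),(664,347),108)}
for k,(a,b,z) in H.items():
    A=ray(p,f1(a),z);B=ray(p,f1(b),z);d=A-B
    print(k,((A+B)/2).round(1),"len",np.hypot(*d).round(1),"yaw",np.degrees(np.arctan2(d[1],d[0])).round(1))
C=[ray(p,f1(u),18+36) for u in((107,42),(264,65),(418,95),(574,125),(729,152))];print("carrier part ends z54",np.round(C,1).tolist(), np.degrees(np.arctan2(*(C[4]-C[0]))))
S=[ray(p,f2(u),21) for u in((211,212),(339.5,207.5),(467,202),(595,197))];print(np.round(S,1).tolist(),np.hypot(*(S[0]-S[3]))/3)
T=[ray(p,f2(u),57) for u in((120,50),(250,45),(383,40),(516,36),(645,28))];print(np.round(T,1).tolist())
for z in(56,77):print("sock",ray(p,f2((685,168)),z))
E
```

```text
amp [ 597.4 -111.4] len 55.5 yaw -6.5
ps [ 581.7 -160.7] len 54.1 yaw -9.8
fil [ 575.6 -218.7] len 56.1 yaw -6.6
mod [ 572.8 -269.3] len 56.5 yaw -7.7
carrier part ends z54 [[660.1, -95.6], [652.5, -149.6], [642.4, -202.4], [632.4, -255.7], [623.4, -308.6]] -170.23966627231758
[[578.5, 260.3], [581.0, 206.6], [583.9, 153.2], [586.6, 99.5]] 53.67988625489102
[[637.7, 289.6], [640.4, 237.1], [643.1, 183.2], [645.5, 129.1], [649.5, 76.6]]
sock [591.2582113   59.17506488]
sock [586.2703655   57.62128658]
```

Everything fits: handle lengths are about 56 mm, the pitch is about 54 mm, and the socket is 42 mm from the last slot. The chassis yaw is about +3° and the slot centres, counted from the antenna, are (586.7,99), (583.9,153), (581.1,207) and (578.3,261). I'll place the power supply first, since its slot is the farthest.

```bash
cat > go.py <<'E'
# python3 go.py x y z yawdeg : shift in tool axes (m) and turn from the present pose
import sys
from h import *
from cell import readout
from scipy.spatial.transform import Rotation as Ro
s=readout.state();R=Ro.from_euler("xyz",s["tcp_rot"])
x,y,z,w=map(float,sys.argv[1:5])
G=Ro.from_euler("xyz",[180,0,w],degrees=True)
print("shift",(R.inv().apply(np.array([x,y,z])-s["eef_pos"])/1000).round(4),"turn",np.degrees((R.inv()*G).as_rotvec()).round(2),"t",s["t"],s["eef_pos"].round(1),s["opening"])
E
python3 go.py 582 -161 170 -9
```

```text
shift [ 0.4852 -0.2656  0.0446] turn [ 1.000e-02 -0.000e+00  3.007e+01] t 0.75 [ 224.7 -583.2  214.7] 0.9996145245160307
```

Emit:
move_arm(
  plan=[
    [[0,0,6],[0.05,-0.027,0],-0.3],
    [[0,0,12],[0.1,-0.054,0],-0.3],
    [[0,0,18],[0.15,-0.082,0],-0.3],
    [[0,0,24],[0.2,-0.109,0],-0.3],
    [[0,0,30],[0.25,-0.137,0],-0.3],
  ],
)

```text
t: 1.38
eef_pos: [409.8, -364.1, 214.9]
tcp_rot: [3.141, -0.0, -0.159]
ft_force: [-0.2, -1.3, -1.0]
opening: 0.528
grip_force: 0.0
```

```bash
python3 go.py 582 -161 170 -9
```

```text
shift [ 0.1377 -0.2279  0.0448] turn [ 0.03 -0.03 -0.13] t 1.375 [ 409.8 -364.1  214.9] 0.5279218163488714
```

Emit:
move_arm(
  plan=[
    [[0,0,0],[0.03,-0.05,0],-0.3],
    [[0,0,0],[0.06,-0.1,0],-0.3],
    [[0,0,0],[0.09,-0.15,0.01],-0.3],
    [[0,0,0],[0.115,-0.195,0.03],-0.3],
    [[0,0,0],[0.138,-0.229,0.045],-0.3],
  ],
)

```text
t: 2.0
eef_pos: [581.6, -158.7, 169.1]
tcp_rot: [3.142, 0.0, -0.155]
ft_force: [0.7, -1.1, 0.1]
opening: 0.347
grip_force: 0.0
```

```bash
python3 go.py 582 -161 97 -9
python3 - <<'E'
from cell import eyes
import cv2
for n in("side","top"):
  p=eyes.read_camera(n)
  i=p["img"][:,:,::-1]; i=i[100:240,270:460] if n=="side" else i[110:250,330:490]
  cv2.imwrite(f"pics/{n}1.png",cv2.resize(i,None,fx=4,fy=4,interpolation=cv2.INTER_CUBIC))
E
```

```text
shift [0.0008 0.0022 0.0721] turn [0.   0.   0.14] t 2.0 [ 581.6 -158.7  169.1] 0.3474596116351501
```

View pics/side1.png

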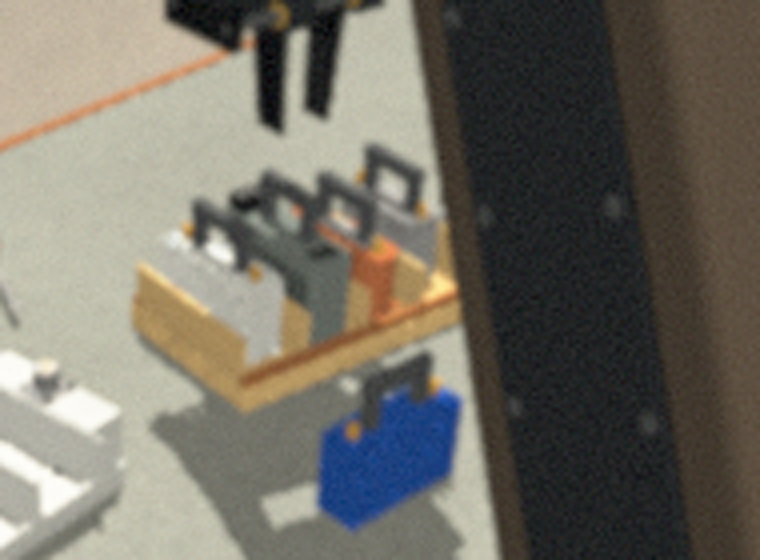

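The side view shows the fingers at (272,130) and (318,117), either side of the power-supply handle at (290,200). Going down.

Emit:
move_arm(
  plan=[
    [[0,0,0],[0.001,0.002,0.02],-0.3],
    [[0,0,0],[0.001,0.002,0.04],-0.3],
    [[0,0,0],[0.001,0.002,0.055],-0.3],
    [[0,0,0],[0.001,0.002,0.065],-0.3],
    [[0,0,0],[0.001,0.002,0.072],-0.3],
  ],
)

```text
t: 2.72
eef_pos: [581.3, -163.0, 97.4]
tcp_rot: [3.141, -0.0, -0.156]
ft_force: [0.1, 0.0, 0.3]
opening: 0.348
grip_force: 0.0
```

Emit:
move_arm(
  plan=[
    [[0,0,0],[0,0,0],-1],
    [[0,0,0],[0,0,0],-1],
    [[0,0,0],[0,0,0],-1],
    [[0,0,0],[0,0,0],-1],
    [[0,0,0],[0,0,0],-1],
  ],
)

```text
t: 3.35
eef_pos: [581.3, -162.8, 97.9]
tcp_rot: [3.141, -0.0, -0.156]
ft_force: [-1.9, 0.4, 3.4]
opening: 0.104
grip_force: 30.0
```

```bash
python3 go.py 582 -161 215 -9
python3 - <<'E'
from cell import eyes
import cv2
p=eyes.read_camera("side")
cv2.imwrite("pics/side2.png",cv2.resize(p["img"][90:230,260:440,::-1],None,fx=4,fy=4,interpolation=cv2.INTER_CUBIC))
E
```

```text
shift [ 0.0004 -0.0019 -0.1171] turn [ 0.01 -0.01  0.07] t 3.35 [ 581.3 -162.8   97.9] 0.1038133447323383
```

View pics/side2.png

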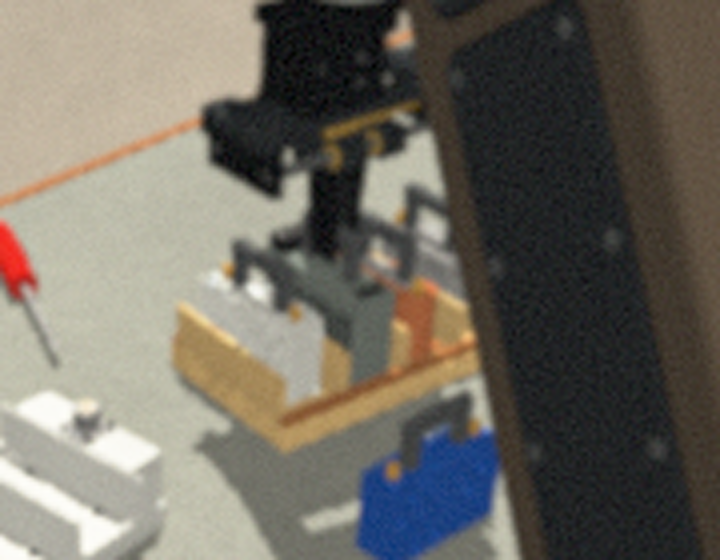

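The fingers are closed on the middle of the power-supply bar (328,235), with opening 9.9 mm and 30 N. Lifting.

Emit:
move_arm(
  plan=[
    [[0,0,0],[0,0,-0.01],-1],
    [[0,0,0],[0,0,-0.035],-1],
    [[0,0,0],[0,0,-0.065],-1],
    [[0,0,0],[0,0,-0.095],-1],
    [[0,0,0],[0,0,-0.117],-1],
  ],
)

```text
t: 4.03
eef_pos: [581.2, -162.8, 216.0]
tcp_rot: [3.141, -0.0, -0.156]
ft_force: [-0.4, 0.4, -6.3]
opening: 0.1
grip_force: 30.0
```

```bash
python3 go.py 578.3 261 215 3
```

```text
shift [-0.0687 -0.4182  0.0009] turn [ 1.000e-02 -2.000e-02 -1.193e+01] t 4.025 [ 581.2 -162.8  216. ] 0.10000407140739566
```

Emit:
move_arm(
  plan=[
    [[0,0,-1],[-0.004,-0.02,0],-1],
    [[0,0,-3],[-0.01,-0.06,0],-1],
    [[0,0,-5],[-0.018,-0.11,0],-1],
    [[0,0,-7],[-0.026,-0.16,0],-1],
    [[0,0,-8],[-0.034,-0.21,0],-1],
  ],
)

```text
t: 4.65
eef_pos: [579.3, 52.3, 213.7]
tcp_rot: [-3.141, 0.002, -0.015]
ft_force: [0.8, 0.7, -4.7]
opening: 0.1
grip_force: 30.0
```

```bash
python3 go.py 578.3 261 215 3
```

```text
shift [-0.0041 -0.2087 -0.0013] turn [-0.01  0.1  -3.84] t 4.65 [579.3  52.3 213.7] 0.10013906986950614
```

Emit:
move_arm(
  plan=[
    [[0,0,-1],[-0.001,-0.05,0],-1],
    [[0,0,-2],[-0.002,-0.1,0],-1],
    [[0,0,-3],[-0.003,-0.15,0],-1],
    [[0,0,-4],[-0.004,-0.19,0],-1],
    [[0,0,-4],[-0.004,-0.21,0],-1],
  ],
)

```text
t: 5.28
eef_pos: [578.3, 262.5, 213.4]
tcp_rot: [3.141, 0.002, 0.056]
ft_force: [-0.0, -1.4, -6.4]
opening: 0.103
grip_force: 30.0
```

```bash
python3 go.py 578.3 261 100 3;python3 go.py 578.3 261 100 3
python3 - <<'E'
from cell import eyes
import cv2
for n in("side","top"):
  p=eyes.read_camera(n)
  i=p["img"][:,:,::-1]; i=i[100:300,140:330] if n=="side" else i[90:230,130:320]
  cv2.imwrite(f"pics/{n}3.png",cv2.resize(i,None,fx=3,fy=3,interpolation=cv2.INTER_CUBIC))
E
```

```text
shift [1.000e-04 1.400e-03 1.134e-01] turn [0.02 0.12 0.23] t 5.275 [578.3 262.5 213.4] 0.10330323943877491
shift [1.000e-04 1.400e-03 1.134e-01] turn [0.02 0.12 0.23] t 5.275 [578.3 262.5 213.4] 0.10330323943877491
```

View pics/side3.png

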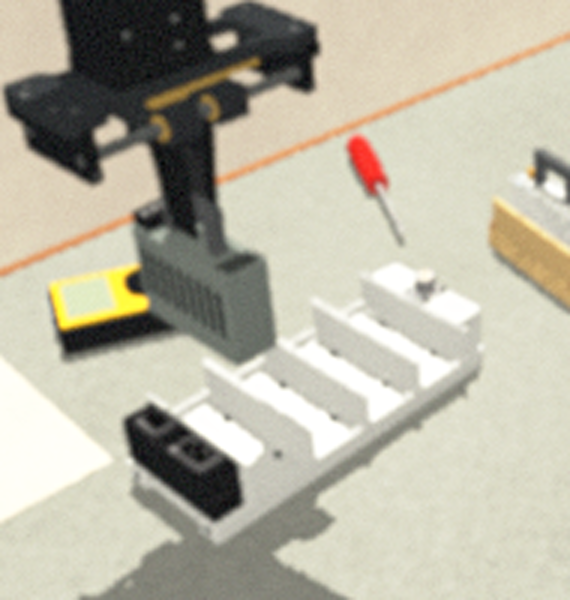

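The power supply hangs upright above the slot by the mains inlet, at (205,290) in the crop. Lowering to just above the floor.

Emit:
move_arm(
  plan=[
    [[0,0,0],[0,0,0.015],-1],
    [[0,0,0],[0,0,0.04],-1],
    [[0,0,0],[0,0,0.065],-1],
    [[0,0,0],[0,0,0.09],-1],
    [[0,0,0],[0,0,0.102],-1],
  ],
)

```text
t: 6.0
eef_pos: [579.0, 258.6, 110.4]
tcp_rot: [3.141, 0.003, 0.052]
ft_force: [1.1, -0.3, -5.1]
opening: 0.106
grip_force: 30.0
```

```bash
python3 go.py 578.3 261 101 3
```

```text
shift [-0.0006 -0.0025  0.0094] turn [ 0.06  0.16 -0.01] t 6.0 [579.  258.6 110.4] 0.10625863373163555
```

Emit:
move_arm(
  plan=[
    [[0,0,0],[-0.0005,-0.002,0.002],-1],
    [[0,0,0],[-0.0005,-0.002,0.004],-1],
    [[0,0,0],[-0.0005,-0.002,0.006],-1],
    [[0,0,0],[-0.0005,-0.002,0.0075],-1],
    [[0,0,0],[-0.0005,-0.002,0.009],-1],
  ],
)

```text
t: 6.62
eef_pos: [579.2, 262.0, 103.8]
tcp_rot: [3.142, -0.0, 0.054]
ft_force: [0.2, -0.1, -6.2]
opening: 0.099
grip_force: 30.0
```

Emit:
move_arm(
  plan=[
    [[0,0,0],[0,0,0.0005],-1],
    [[0,0,0],[0,0,0.001],-1],
  ],
)

```text
t: 6.88
eef_pos: [579.1, 261.9, 102.6]
tcp_rot: [3.141, -0.0, 0.054]
ft_force: [-0.8, 0.4, -6.2]
opening: 0.101
grip_force: 30.0
```

Emit:
move_arm(
  plan=[
    [[0,0,0],[0,0,0.0005],-1],
    [[0,0,0],[0,0,0.001],-1],
    [[0,0,0],[0,0,0.0015],-1],
    [[0,0,0],[0,0,0.002],-1],
  ],
)

```text
t: 7.38
eef_pos: [579.0, 262.0, 101.1]
tcp_rot: [-3.142, -0.0, 0.054]
ft_force: [-4.6, 0.5, 4.4]
opening: 0.103
grip_force: 30.0
```

It's in contact at z 101.1, as expected. Releasing, then rising.

Emit:
move_arm(
  plan=[
    [[0,0,0],[0,0,0],-0.3],
    [[0,0,0],[0,0,0],-0.3],
    [[0,0,0],[0,0,0],-0.3],
    [[0,0,0],[0,0,0],-0.3],
  ],
)

```text
t: 7.88
eef_pos: [579.2, 261.9, 100.7]
tcp_rot: [3.142, -0.0, 0.054]
ft_force: [-0.0, -0.3, 0.4]
opening: 0.344
grip_force: 0.0
```

Emit:
move_arm(
  plan=[
    [[0,0,0],[0,0,-0.015],-0.3],
    [[0,0,0],[0,0,-0.04],-0.3],
    [[0,0,0],[0,0,-0.075],-0.3],
    [[0,0,0],[0,0,-0.1],-0.3],
    [[0,0,0],[0,0,-0.1],-0.3],
  ],
)

```text
t: 8.5
eef_pos: [579.9, 262.2, 203.4]
tcp_rot: [-3.14, -0.004, 0.054]
ft_force: [0.1, -0.4, 0.2]
opening: 0.346
grip_force: 0.0
```

```bash
python3 go.py 572.5 -270 180 -8.5
```

```text
shift [-0.036   0.5311  0.0226] turn [-0.09 -0.24 11.58] t 8.5 [579.9 262.2 203.4] 0.3463132744053487
```

Emit:
move_arm(
  plan=[
    [[0,0,1],[-0.002,0.03,0],-0.3],
    [[0,0,3],[-0.006,0.085,0],-0.3],
    [[0,0,5],[-0.01,0.14,0],-0.3],
    [[0,0,7],[-0.013,0.195,0],-0.3],
    [[0,0,9],[-0.017,0.25,0],-0.3],
  ],
)

```text
t: 9.12
eef_pos: [575.0, 9.7, 200.1]
tcp_rot: [3.141, 0.001, -0.104]
ft_force: [1.9, -0.6, -0.0]
opening: 0.35
grip_force: 0.0
```

```bash
python3 go.py 572.5 -270 180 -8.5
```

```text
shift [0.0267 0.2784 0.0201] turn [0.01 0.05 2.52] t 9.125 [575.    9.7 200.1] 0.3495640261832301
```

Emit:
move_arm(
  plan=[
    [[0,0,1],[0.005,0.055,0],-0.3],
    [[0,0,2],[0.011,0.115,0],-0.3],
    [[0,0,2.5],[0.017,0.175,0],-0.3],
    [[0,0,2.5],[0.023,0.235,0.01],-0.3],
    [[0,0,2.5],[0.027,0.279,0.02],-0.3],
  ],
)

```text
t: 9.75
eef_pos: [572.9, -271.3, 179.7]
tcp_rot: [-3.141, 0.001, -0.148]
ft_force: [-0.0, -0.4, 0.0]
opening: 0.35
grip_force: 0.0
```

```bash
python3 go.py 572.5 -270 83 -8.5
python3 - <<'E'
from cell import eyes
import cv2
p=eyes.read_camera("side")
cv2.imwrite("pics/side4.png",cv2.resize(p["img"][90:290,180:450,::-1],None,fx=2.9,fy=2.9,interpolation=cv2.INTER_CUBIC))
E
```

```text
shift [-0.0005 -0.0012  0.0967] turn [-0.01  0.04  0.  ] t 9.75 [ 572.9 -271.3  179.7] 0.34958307999823995
```

View pics/side4.png

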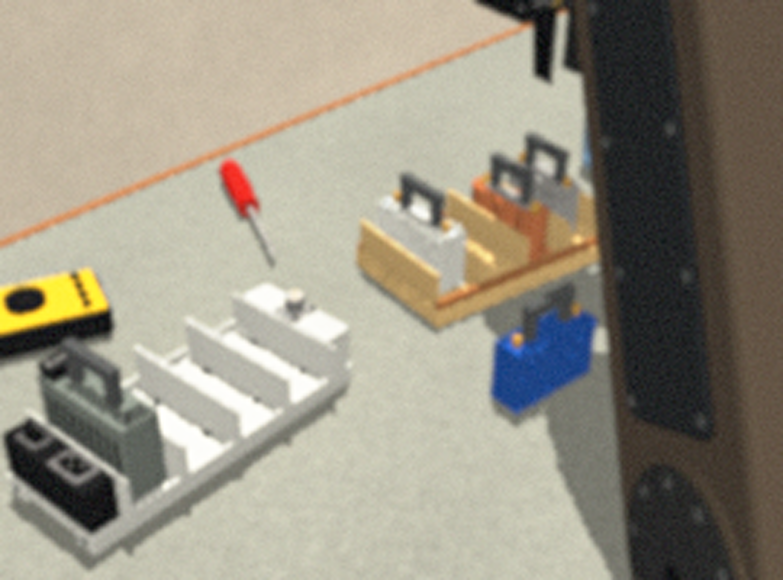

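The power supply stands in the slot beside the mains inlet (105,430). Next is the modulator.

Emit:
move_arm(
  plan=[
    [[0,0,0],[0,-0.001,0.03],-0.3],
    [[0,0,0],[0,-0.001,0.055],-0.3],
    [[0,0,0],[0,-0.001,0.075],-0.3],
    [[0,0,0],[0,-0.001,0.09],-0.3],
    [[0,0,0],[0,-0.001,0.097],-0.3],
  ],
)

```text
t: 10.42
eef_pos: [573.5, -267.6, 82.7]
tcp_rot: [-3.141, 0.001, -0.147]
ft_force: [0.7, 0.0, -1.1]
opening: 0.35
grip_force: 0.0
```

Emit:
move_arm(
  plan=[
    [[0,0,0],[0,0,0],-1],
    [[0,0,0],[0,0,0],-1],
    [[0,0,0],[0,0,0],-1],
    [[0,0,0],[0,0,0],-1],
  ],
)

```text
t: 10.92
eef_pos: [573.9, -268.1, 84.2]
tcp_rot: [3.141, -0.001, -0.147]
ft_force: [-0.4, -0.1, 2.8]
opening: 0.101
grip_force: 30.0
```

Emit:
move_arm(
  plan=[
    [[0,0,0],[0,0,-0.01],-1],
    [[0,0,0],[0,0,-0.035],-1],
    [[0,0,0],[0,0,-0.065],-1],
    [[0,0,0],[0,0,-0.095],-1],
    [[0,0,0],[0,0,-0.117],-1],
  ],
)

```text
t: 11.55
eef_pos: [573.7, -267.9, 202.4]
tcp_rot: [3.141, -0.001, -0.147]
ft_force: [-0.4, -0.4, -2.7]
opening: 0.102
grip_force: 30.0
```

```bash
python3 go.py 581.1 207 200 3
```

```text
shift [-0.0623 -0.4708  0.0022] turn [  0.03  -0.05 -11.42] t 11.55 [ 573.7 -267.9  202.4] 0.102458735983208
```

Emit:
move_arm(
  plan=[
    [[0,0,-1],[-0.003,-0.025,0],-1],
    [[0,0,-3],[-0.009,-0.07,0],-1],
    [[0,0,-5],[-0.016,-0.12,0],-1],
    [[0,0,-7],[-0.023,-0.17,0],-1],
    [[0,0,-9],[-0.03,-0.225,0],-1],
  ],
)

```text
t: 12.18
eef_pos: [576.1, -38.4, 200.0]
tcp_rot: [-3.141, 0.001, 0.012]
ft_force: [1.3, -0.3, -2.7]
opening: 0.101
grip_force: 30.0
```

```bash
python3 go.py 581.1 207 200 3
```

```text
shift [ 7.900e-03 -2.454e-01  1.000e-04] turn [-0.02  0.07 -2.34] t 12.175 [576.1 -38.4 200. ] 0.10144983839542236
```

Emit:
move_arm(
  plan=[
    [[0,0,-1],[0.002,-0.055,0],-1],
    [[0,0,-2],[0.004,-0.11,0],-1],
    [[0,0,-2.3],[0.006,-0.165,0],-1],
    [[0,0,-2.3],[0.008,-0.215,0],-1],
    [[0,0,-2.3],[0.008,-0.246,0],-1],
  ],
)

```text
t: 12.8
eef_pos: [581.1, 208.2, 199.8]
tcp_rot: [3.141, 0.002, 0.053]
ft_force: [0.8, -0.1, -2.9]
opening: 0.1
grip_force: 30.0
```

```bash
python3 go.py 581.1 207 87 3
```

```text
shift [0.0002 0.0012 0.1128] turn [0.01 0.09 0.02] t 12.8 [581.1 208.2 199.8] 0.09968789286637715
```

Emit:
move_arm(
  plan=[
    [[0,0,0],[0,-0.002,0.02],-1],
    [[0,0,0],[0,-0.002,0.045],-1],
    [[0,0,0],[0,-0.002,0.07],-1],
    [[0,0,0],[0,-0.002,0.092],-1],
    [[0,0,0],[0,-0.002,0.104],-1],
  ],
)

```text
t: 13.42
eef_pos: [581.1, 207.6, 95.0]
tcp_rot: [3.141, 0.003, 0.051]
ft_force: [0.6, -0.3, -2.2]
opening: 0.099
grip_force: 30.0
```

Emit:
move_arm(
  plan=[
    [[0,0,0],[0,0,0.0015],-1],
    [[0,0,0],[0,0,0.003],-1],
    [[0,0,0],[0,0,0.0045],-1],
    [[0,0,0],[0,0,0.006],-1],
  ],
)

```text
t: 13.92
eef_pos: [582.6, 207.1, 91.0]
tcp_rot: [-3.142, -0.001, 0.05]
ft_force: [0.7, -0.3, -1.8]
opening: 0.103
grip_force: 30.0
```

Emit:
move_arm(
  plan=[
    [[0,0,0],[-0.001,0,0.0005],-1],
    [[0,0,0],[-0.001,0,0.001],-1],
    [[0,0,0],[-0.001,0,0.0015],-1],
    [[0,0,0],[-0.001,0,0.002],-1],
    [[0,0,0],[-0.001,0,0.0025],-1],
  ],
)

```text
t: 14.55
eef_pos: [581.5, 207.1, 88.0]
tcp_rot: [3.142, 0.0, 0.05]
ft_force: [-0.3, -0.5, -2.0]
opening: 0.103
grip_force: 30.0
```

Emit:
move_arm(
  plan=[
    [[0,0,0],[0,0,0.0005],-1],
    [[0,0,0],[0,0,0.001],-1],
    [[0,0,0],[0,0,0.001],-1],
  ],
)

```text
t: 14.92
eef_pos: [581.5, 207.0, 87.3]
tcp_rot: [3.142, -0.0, 0.05]
ft_force: [-1.0, -0.7, 0.5]
opening: 0.1
grip_force: 30.0
```

Contact at 87.3, as expected.

Emit:
move_arm(
  plan=[
    [[0,0,0],[0,0,0.0003],-1],
    [[0,0,0],[0,0,0.0003],-0.3],
    [[0,0,0],[0,0,0.0003],-0.3],
    [[0,0,0],[0,0,0.0003],-0.3],
    [[0,0,0],[0,0,0.0003],-0.3],
  ],
)

```text
t: 15.55
eef_pos: [581.5, 207.1, 86.7]
tcp_rot: [3.142, -0.0, 0.05]
ft_force: [-0.5, 0.3, -0.6]
opening: 0.345
grip_force: 0.0
```

Emit:
move_arm(
  plan=[
    [[0,0,0],[0,0,-0.015],-0.3],
    [[0,0,0],[0,0,-0.045],-0.3],
    [[0,0,0],[0,0,-0.08],-0.3],
    [[0,0,0],[0,0,-0.11],-0.3],
    [[0,0,0],[0,0,-0.11],-0.3],
  ],
)

```text
t: 16.18
eef_pos: [582.3, 207.3, 200.0]
tcp_rot: [-3.141, -0.005, 0.05]
ft_force: [-0.2, 0.0, -0.5]
opening: 0.353
grip_force: 0.0
```

```bash
python3 go.py 597.4 -111.5 180 -8.5
```

```text
shift [-0.0011  0.3192  0.0198] turn [-0.08 -0.28 11.38] t 16.175 [582.3 207.3 200. ] 0.35330664806702783
```

Emit:
move_arm(
  plan=[
    [[0,0,2],[0,0.03,0],-0.3],
    [[0,0,4],[0,0.08,0],-0.3],
    [[0,0,6],[0,0.135,0],-0.3],
    [[0,0,9],[-0.001,0.19,0],-0.3],
    [[0,0,11.4],[-0.001,0.24,0],-0.3],
  ],
)

```text
t: 16.8
eef_pos: [592.0, -34.5, 196.4]
tcp_rot: [3.141, 0.001, -0.151]
ft_force: [-0.3, 0.6, -0.1]
opening: 0.35
grip_force: 0.0
```

```bash
python3 go.py 597.4 -111.5 180 -8.5
```

```text
shift [0.0169 0.0753 0.0164] turn [ 0.01  0.05 -0.13] t 16.8 [592.  -34.5 196.4] 0.3501672793769388
```

Emit:
move_arm(
  plan=[
    [[0,0,0],[0.008,0.04,0],-0.3],
    [[0,0,0],[0.014,0.065,0.005],-0.3],
    [[0,0,0],[0.017,0.075,0.016],-0.3],
    [[0,0,0],[0.017,0.075,0.016],-0.3],
  ],
)

```text
t: 17.3
eef_pos: [597.6, -109.2, 179.4]
tcp_rot: [-3.141, 0.002, -0.149]
ft_force: [-0.0, 0.2, -0.6]
opening: 0.348
grip_force: 0.0
```

```bash
python3 go.py 597.4 -111.5 87 -8.5
```

```text
shift [0.0004 0.0023 0.0924] turn [-0.02  0.14 -0.06] t 17.3 [ 597.6 -109.2  179.4] 0.34839145564926605
```

Emit:
move_arm(
  plan=[
    [[0,0,0],[0,0.002,0.025],-0.3],
    [[0,0,0],[0,0.002,0.05],-0.3],
    [[0,0,0],[0,0.002,0.07],-0.3],
    [[0,0,0],[0,0.002,0.085],-0.3],
    [[0,0,0],[0,0.002,0.092],-0.3],
  ],
)

```text
t: 17.92
eef_pos: [597.8, -110.6, 88.2]
tcp_rot: [-3.142, 0.001, -0.148]
ft_force: [0.9, -0.3, 0.4]
opening: 0.35
grip_force: 0.0
```

Emit:
move_arm(
  plan=[
    [[0,0,0],[0,0,0],-1],
    [[0,0,0],[0,0,0],-1],
    [[0,0,0],[0,0,0],-1],
    [[0,0,0],[0,0,0],-1],
  ],
)

```text
t: 18.42
eef_pos: [598.2, -111.5, 89.4]
tcp_rot: [3.141, -0.001, -0.149]
ft_force: [-0.1, 0.9, 3.7]
opening: 0.105
grip_force: 30.0
```

Emit:
move_arm(
  plan=[
    [[0,0,0],[0,0,-0.01],-1],
    [[0,0,0],[0,0,-0.035],-1],
    [[0,0,0],[0,0,-0.065],-1],
    [[0,0,0],[0,0,-0.095],-1],
    [[0,0,0],[0,0,-0.117],-1],
  ],
)

```text
t: 19.05
eef_pos: [597.8, -111.3, 207.5]
tcp_rot: [3.141, -0.001, -0.149]
ft_force: [0.3, 0.7, -3.6]
opening: 0.104
grip_force: 30.0
```

```bash
python3 go.py 583.9 153 205 3
```

```text
shift [-0.0529 -0.2594  0.0024] turn [ 1.000e-02 -3.000e-02 -1.153e+01] t 19.05 [ 597.8 -111.3  207.5] 0.1044049451061815
```

Emit:
move_arm(
  plan=[
    [[0,0,-2],[-0.005,-0.025,0],-1],
    [[0,0,-5],[-0.015,-0.075,0],-1],
    [[0,0,-8],[-0.027,-0.13,0],-1],
    [[0,0,-11],[-0.037,-0.18,0],-1],
    [[0,0,-11.5],[-0.046,-0.225,0],-1],
  ],
)

```text
t: 19.68
eef_pos: [585.2, 119.8, 206.1]
tcp_rot: [3.142, 0.0, 0.053]
ft_force: [0.0, 0.0, -3.5]
opening: 0.097
grip_force: 30.0
```

```bash
python3 go.py 583.9 153 205 3
```

```text
shift [ 0.0005 -0.0332  0.0011] turn [0.   0.02 0.05] t 19.675 [585.2 119.8 206.1] 0.09746085147567997
```

Emit:
move_arm(
  plan=[
    [[0,0,0],[0,-0.02,0],-1],
    [[0,0,0],[0,-0.033,0],-1],
    [[0,0,0],[0,-0.033,0],-1],
    [[0,0,0],[0,-0.033,0],-1],
  ],
)

```text
t: 20.18
eef_pos: [584.2, 149.8, 205.8]
tcp_rot: [3.141, 0.0, 0.051]
ft_force: [0.1, -0.7, -3.7]
opening: 0.1
grip_force: 30.0
```

```bash
python3 go.py 583.9 153 92.4 3
```

```text
shift [-1.000e-04 -3.200e-03  1.134e-01] turn [ 0.02  0.01 -0.09] t 20.175 [584.2 149.8 205.8] 0.09952805890006147
```

Emit:
move_arm(
  plan=[
    [[0,0,0],[0,-0.003,0.02],-1],
    [[0,0,0],[0,-0.003,0.045],-1],
    [[0,0,0],[0,-0.003,0.07],-1],
    [[0,0,0],[0,-0.003,0.092],-1],
    [[0,0,0],[0,-0.003,0.104],-1],
  ],
)

```text
t: 20.8
eef_pos: [583.8, 152.9, 100.8]
tcp_rot: [3.141, 0.001, 0.051]
ft_force: [0.6, -0.7, -2.5]
opening: 0.101
grip_force: 30.0
```

Emit:
move_arm(
  plan=[
    [[0,0,0],[0,0,0.0015],-1],
    [[0,0,0],[0,0,0.003],-1],
    [[0,0,0],[0,0,0.0045],-1],
    [[0,0,0],[0,0,0.006],-1],
  ],
)

```text
t: 21.3
eef_pos: [584.1, 154.0, 96.2]
tcp_rot: [-3.142, -0.001, 0.052]
ft_force: [-0.8, 0.2, -3.2]
opening: 0.101
grip_force: 30.0
```

Emit:
move_arm(
  plan=[
    [[0,0,0],[0,0.0005,0.0005],-1],
    [[0,0,0],[0,0.0005,0.001],-1],
    [[0,0,0],[0,0.0005,0.0015],-1],
    [[0,0,0],[0,0.0005,0.002],-1],
    [[0,0,0],[0,0.0005,0.0025],-1],
  ],
)

```text
t: 21.92
eef_pos: [583.9, 153.4, 93.3]
tcp_rot: [3.141, -0.0, 0.052]
ft_force: [0.8, 0.4, -3.2]
opening: 0.105
grip_force: 30.0
```

Emit:
move_arm(
  plan=[
    [[0,0,0],[0,0,0.0005],-1],
    [[0,0,0],[0,0,0.001],-1],
    [[0,0,0],[0,0,0.001],-1],
  ],
)

```text
t: 22.3
eef_pos: [583.9, 153.5, 92.4]
tcp_rot: [3.142, -0.0, 0.052]
ft_force: [-0.9, 0.5, -0.1]
opening: 0.103
grip_force: 30.0
```

Emit:
move_arm(
  plan=[
    [[0,0,0],[0,0,0.0005],-1],
    [[0,0,0],[0,0,0.0005],-0.3],
    [[0,0,0],[0,0,0.0005],-0.3],
    [[0,0,0],[0,0,0.0005],-0.3],
    [[0,0,0],[0,0,0.0005],-0.3],
  ],
)

```text
t: 22.92
eef_pos: [584.0, 153.4, 91.8]
tcp_rot: [3.141, -0.0, 0.052]
ft_force: [0.2, -0.5, -0.6]
opening: 0.345
grip_force: 0.0
```

Emit:
move_arm(
  plan=[
    [[0,0,0],[0,0,-0.015],-0.3],
    [[0,0,0],[0,0,-0.045],-0.3],
    [[0,0,0],[0,0,-0.08],-0.3],
    [[0,0,0],[0,0,-0.11],-0.3],
    [[0,0,0],[0,0,-0.11],-0.3],
  ],
)

```text
t: 23.55
eef_pos: [584.8, 153.6, 205.0]
tcp_rot: [-3.141, -0.005, 0.052]
ft_force: [1.1, 0.5, -0.1]
opening: 0.351
grip_force: 0.0
```

```bash
python3 go.py 576 -218.7 180 -8
```

```text
shift [-0.0283  0.3714  0.0247] turn [-0.05 -0.29 10.98] t 23.55 [584.8 153.6 205. ] 0.3511369461240401
```

Emit:
move_arm(
  plan=[
    [[0,0,2],[-0.002,0.03,0],-0.3],
    [[0,0,4],[-0.006,0.08,0],-0.3],
    [[0,0,6],[-0.01,0.135,0],-0.3],
    [[0,0,9],[-0.014,0.19,0],-0.3],
    [[0,0,11],[-0.018,0.245,0],-0.3],
  ],
)

```text
t: 24.18
eef_pos: [578.1, -93.8, 201.4]
tcp_rot: [-3.142, 0.001, -0.141]
ft_force: [0.4, 0.4, 0.6]
opening: 0.351
grip_force: 0.0
```

```bash
python3 go.py 576 -218.7 180 -8
```

```text
shift [0.0155 0.1239 0.0214] turn [-0.    0.04 -0.1 ] t 24.175 [578.1 -93.8 201.4] 0.3514476092451872
```

Emit:
move_arm(
  plan=[
    [[0,0,0],[0.006,0.05,0],-0.3],
    [[0,0,0],[0.012,0.095,0],-0.3],
    [[0,0,0],[0.0155,0.124,0.01],-0.3],
    [[0,0,0],[0.0155,0.124,0.021],-0.3],
    [[0,0,0],[0.0155,0.124,0.021],-0.3],
  ],
)

```text
t: 24.8
eef_pos: [576.1, -216.2, 179.6]
tcp_rot: [-3.141, 0.002, -0.14]
ft_force: [0.5, 0.2, 0.1]
opening: 0.353
grip_force: 0.0
```

```bash
python3 go.py 576 -218.7 77 -8;  python3 - <<'E'
from cell import eyes
import cv2
p=eyes.read_camera("side")
cv2.imwrite("pics/side5.png",cv2.resize(p["img"][90:290,180:450,::-1],None,fx=2.9,fy=2.9,interpolation=cv2.INTER_CUBIC))
E
```

```text
shift [0.0005 0.0026 0.1026] turn [-0.05  0.14 -0.02] t 24.8 [ 576.1 -216.2  179.6] 0.35258313170602207
```

View pics/side5.png

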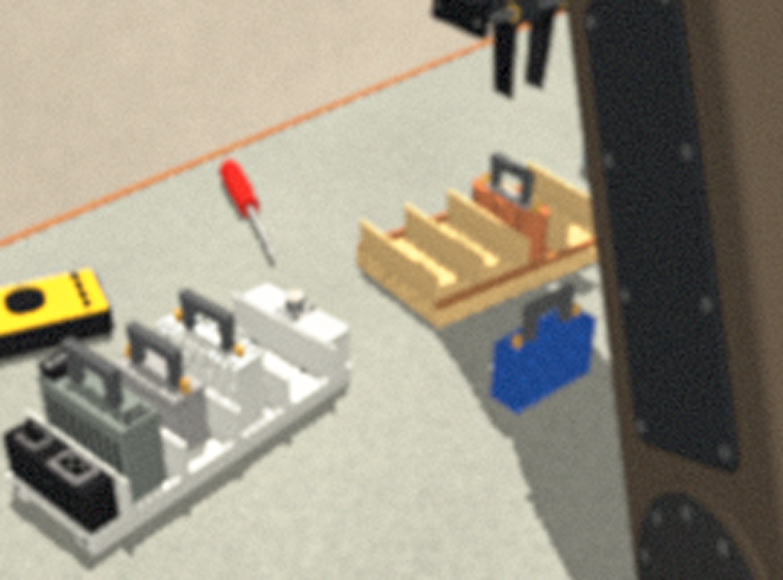

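Three modules are standing in their slots, with their handles at (90,370), (155,350) and (207,318). The filter is still in the carrier at (512,180).

Emit:
move_arm(
  plan=[
    [[0,0,0],[0,0.002,0.025],-0.3],
    [[0,0,0],[0,0.002,0.055],-0.3],
    [[0,0,0],[0,0.002,0.08],-0.3],
    [[0,0,0],[0,0.002,0.095],-0.3],
    [[0,0,0],[0,0.002,0.1025],-0.3],
  ],
)

```text
t: 25.48
eef_pos: [576.6, -218.5, 78.1]
tcp_rot: [3.142, 0.0, -0.139]
ft_force: [1.2, -0.5, -0.4]
opening: 0.352
grip_force: 0.0
```

Emit:
move_arm(
  plan=[
    [[0,0,0],[0,0,0],-1],
    [[0,0,0],[0,0,0],-1],
    [[0,0,0],[0,0,0],-1],
    [[0,0,0],[0,0,0],-1],
  ],
)

```text
t: 25.98
eef_pos: [576.6, -219.2, 79.0]
tcp_rot: [3.141, -0.001, -0.14]
ft_force: [-0.2, 1.0, 5.0]
opening: 0.101
grip_force: 30.0
```

Emit:
move_arm(
  plan=[
    [[0,0,0],[0,0,-0.01],-1],
    [[0,0,0],[0,0,-0.035],-1],
    [[0,0,0],[0,0,-0.065],-1],
    [[0,0,0],[0,0,-0.095],-1],
    [[0,0,0],[0,0,-0.117],-1],
  ],
)

```text
t: 26.6
eef_pos: [576.3, -219.1, 197.0]
tcp_rot: [3.141, -0.001, -0.14]
ft_force: [-0.6, 0.0, -3.1]
opening: 0.1
grip_force: 30.0
```

```bash
python3 go.py 586.7 99.2 195 3
```

```text
shift [-0.0342 -0.3166  0.0019] turn [  0.02  -0.04 -11.03] t 26.6 [ 576.3 -219.1  197. ] 0.09957075162528414
```

Emit:
move_arm(
  plan=[
    [[0,0,-2],[-0.003,-0.025,0],-1],
    [[0,0,-4],[-0.008,-0.075,0],-1],
    [[0,0,-6],[-0.014,-0.13,0],-1],
    [[0,0,-9],[-0.02,-0.185,0],-1],
    [[0,0,-11],[-0.026,-0.24,0],-1],
  ],
)

```text
t: 27.22
eef_pos: [583.9, 23.9, 195.8]
tcp_rot: [3.142, -0.0, 0.053]
ft_force: [-0.1, 0.1, -2.3]
opening: 0.102
grip_force: 30.0
```

```bash
python3 go.py 586.7 99.2 195 3
```

```text
shift [ 0.0068 -0.0751  0.0008] turn [ 0.   -0.    0.04] t 27.225 [583.9  23.9 195.8] 0.10193745580087682
```

Emit:
move_arm(
  plan=[
    [[0,0,0],[0.003,-0.035,0],-1],
    [[0,0,0],[0.0068,-0.065,0],-1],
    [[0,0,0],[0.0068,-0.076,0],-1],
    [[0,0,0],[0.0068,-0.076,0],-1],
    [[0,0,0],[0.0068,-0.076,0],-1],
  ],
)

```text
t: 27.85
eef_pos: [587.0, 97.5, 195.4]
tcp_rot: [3.141, 0.0, 0.051]
ft_force: [-0.2, 0.2, -2.3]
opening: 0.101
grip_force: 30.0
```

```bash
python3 go.py 586.7 99.2 82 3
```

```text
shift [-0.0002 -0.0018  0.1134] turn [ 0.02  0.01 -0.07] t 27.85 [587.   97.5 195.4] 0.10140330342367453
```

Emit:
move_arm(
  plan=[
    [[0,0,0],[0,-0.001,0.02],-1],
    [[0,0,0],[0,-0.001,0.045],-1],
    [[0,0,0],[0,-0.001,0.07],-1],
    [[0,0,0],[0,-0.001,0.092],-1],
    [[0,0,0],[0,-0.001,0.104],-1],
  ],
)

```text
t: 28.48
eef_pos: [586.8, 98.4, 90.4]
tcp_rot: [3.141, 0.001, 0.051]
ft_force: [-0.7, 0.3, -2.4]
opening: 0.103
grip_force: 30.0
```

Emit:
move_arm(
  plan=[
    [[0,0,0],[0,0,0.0015],-1],
    [[0,0,0],[0,0,0.003],-1],
    [[0,0,0],[0,0,0.0045],-1],
    [[0,0,0],[0,0,0.006],-1],
  ],
)

```text
t: 28.98
eef_pos: [587.1, 99.5, 85.7]
tcp_rot: [3.142, -0.001, 0.052]
ft_force: [-0.7, -0.5, -2.9]
opening: 0.1
grip_force: 30.0
```

Emit:
move_arm(
  plan=[
    [[0,0,0],[0,0,0.0005],-1],
    [[0,0,0],[0,0,0.001],-1],
    [[0,0,0],[0,0,0.0015],-1],
    [[0,0,0],[0,0,0.002],-1],
    [[0,0,0],[0,0,0.0025],-1],
  ],
)

```text
t: 29.6
eef_pos: [587.0, 99.4, 82.8]
tcp_rot: [3.142, -0.0, 0.052]
ft_force: [0.3, -0.6, -3.4]
opening: 0.102
grip_force: 30.0
```

Emit:
move_arm(
  plan=[
    [[0,0,0],[0,0,0.0005],-1],
    [[0,0,0],[0,0,0.001],-1],
    [[0,0,0],[0,0,0.0013],-1],
    [[0,0,0],[0,0,0.0013],-1],
  ],
)

```text
t: 30.1
eef_pos: [586.9, 99.5, 82.0]
tcp_rot: [3.142, -0.0, 0.052]
ft_force: [-3.6, 0.0, 5.5]
opening: 0.101
grip_force: 30.0
```

Emit:
move_arm(
  plan=[
    [[0,0,0],[0,0,0],-0.3],
    [[0,0,0],[0,0,0],-0.3],
    [[0,0,0],[0,0,0],-0.3],
    [[0,0,0],[0,0,0],-0.3],
  ],
)

```text
t: 30.6
eef_pos: [587.0, 99.4, 81.4]
tcp_rot: [3.141, -0.0, 0.052]
ft_force: [0.7, -0.2, -0.2]
opening: 0.347
grip_force: 0.0
```

Emit:
move_arm(
  plan=[
    [[0,0,0],[0,0,-0.015],-0.3],
    [[0,0,0],[0,0,-0.045],-0.3],
    [[0,0,0],[0,0,-0.08],-0.3],
    [[0,0,0],[0,0,-0.115],-0.3],
    [[0,0,0],[0,0,-0.14],-0.3],
  ],
)

```text
t: 31.22
eef_pos: [587.1, 99.5, 224.3]
tcp_rot: [3.142, -0.002, 0.052]
ft_force: [-0.7, -0.2, -0.5]
opening: 0.347
grip_force: 0.0
```

Emit:
move_arm(
  plan=[
    [[0,0,0],[0,0.03,0],-0.3],
    [[0,0,0],[0,0.08,0],-0.3],
    [[0,0,0],[0,0.13,0],-0.3],
    [[0,0,0],[0,0.18,0],-0.3],
    [[0,0,0],[0,0.2,0],-0.3],
  ],
)

```text
t: 31.85
eef_pos: [597.3, -102.6, 222.5]
tcp_rot: [3.141, -0.001, 0.05]
ft_force: [-0.5, 0.0, 0.9]
opening: 0.348
grip_force: 0.0
```

Run:
```python
from cell import eyes
import cv2,numpy as np
a=eyes.read_camera("side")["img"][180:300,175:325,::-1]
b=eyes.read_camera("top")["img"][115:215,150:310,::-1]
a=cv2.resize(a,(400,320),interpolation=cv2.INTER_CUBIC);b=cv2.resize(b,(400,250),interpolation=cv2.INTER_CUBIC)
cv2.imwrite("pics/end.png",np.vstack([a,b]))
```

```text
(no output)
```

View pics/end.png

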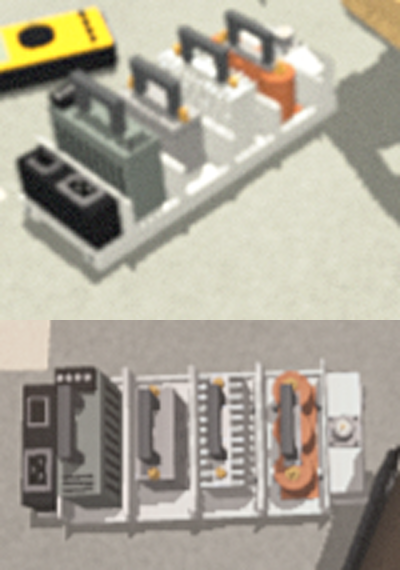

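All four stand upright in the right order: filter by the socket (290,435), then the amplifier, modulator, and power supply by the inlet. The arm is clear of them.

```bash
python3 -c "
from cell import env
print(env.job_done())"
```

```text
the job is handed in; nothing more can be done
None
```

All four modules stand upright in the chassis in signal order (filter at the antenna socket, amplifier, modulator, power supply at the mains inlet), and I handed the job in at about 32 s; no verdict was returned.

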